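# Find the rocking cover and push it open

## Robot

A 6-joint arm with a two-finger parallel gripper is mounted at the origin on the work surface. World frame = base frame: x ahead of the robot, y to its left, z up, the work surface at z = 0. Lengths are in mm, angles in rad, forces in N, time in s.
With the tool pointing down it reaches from about 200 to 875 mm from the base axis. Payload 3.4 kg.
Tool frame: the origin (TCP) lies midway between the tips of the shut fingers; the grasp point (between the pads) lies 19 mm behind it; z points along the fingers, y is the line along which they close (so a half turn about z gives the same grasp; the last joint's range is limited). The gripper opens to 94 mm and grips with 3 to 60 N. Pads are 16 mm wide; open, the fingers measure 119 mm over their backs; the gripper's body (75 mm by 177 mm) begins 78 mm behind the grasp point.
Start: joints at [1.115, 0.276, 1.505, -0, 1.361, -0.121], TCP at [188.952, 543.104, 205.493] pointing down, gripper open.
Joint ranges: [-2.89, 2.89], [-0.75, 2.08], [0.22, 2.7], [-1.18, 4.32], [0.11, 2.71], [-2.7, 2.7]. Speed limits (rad/s): [2.57, 2.57, 3.14, 3.14, 3.14, 3.14].

## Interface

Orientations are given as a unit quaternion [x, y, z, w].
In Python, from bench import arm, set_gripper, planner, vision gives the robot as it stands. Calls block until the motion is done:
- arm.move_pose(position, orientation): joint-space move of the TCP to a pose.
- arm.servo_line(position, rotation=None, rate=150): straight line of the TCP; rotation=None keeps the orientation; rate is the mean speed in mm/s.
- arm.move_joints(angles): joint-space move.
- set_gripper(opening, force=None): finger opening in mm; force is the grip in N (None keeps the last); returns when the fingers have stopped.
- arm.hold(seconds).
- planner.ik(position, orientation): joint angles nearest the present ones, or None.
- arm.observe(): the state.
- vision.camera(name): name is "scene" or "top"; returns a dict with "img" (384x512x3 uint8, blue, green, red), "mtx" (3x3 intrinsics, pixels), "view" (4x4, takes a point from world to camera coordinates). Camera axes: x right, y down, z forward; pixel columns grow to the right and rows downward; lengths in mm; the calibration is good to about 2 mm. A picture is of the moment at which its call begins. There is no depth.
A pose or a line that the arm cannot do raises arm.Unreachable and nothing moves.
- arm.finish_job(): hands the job in; it is judged then, once.
The state is a dict: "t": time; "q": joint angles; "dq": joint speeds; "joint_efforts": joint torques, N m; "tool_pos": TCP position; "ee_rot": TCP orientation; "wrist_force": force on the tool from outside, world axes, zero at the start; "moment": the same for the moment, N m; "finger_gap": finger opening in mm; "grip_force": force on a finger pad.
Only numpy, scipy, OpenCV 4.12 (cv2) and the standard library are available. Lean on these libraries where they do the work, as an engineer would, in place of code of your own. Each camera call takes 0.05 s, during which the arm holds its last target. There are 200 camera calls.

## Task

One of the four identical plywood covers on the storage chest is a rocking hatch; the other three are packed solid from below. With the fingertips, press down on the round finger marks one after another until you find the cover that rocks, then push that marked end down until the hatch is tilted fully open, leave it standing open and draw back clear. Leave the tape, tin and cup where they are: they are not to be gripped, lifted or shifted.

Things in the scene. Friction and masses are not known exactly. Their poses are not given: they have to be found in the camera images.
- chest: wooden storage chest fixed on the bench, 170 (x) by 540 (y) mm, top 110 mm up. Origin on the bench under the middle of the row of covers, z up, x away from the robot at yaw 0. Covers 1 to 4 lie flush in its top at y = -156, -52, 52, 156 mm; the deck beyond y = 204 mm is solid. Under each a cell 102 mm deep: three are packed with timber up to the cover, one holds only a tray under 20 mm high.
- cover1_mark (a point): centre of the dark flat finger mark (24 mm across) on the top of cover 1, a plywood panel 130 (chest x) by 92 (chest y) by 9 mm, all four alike. The mark is on the centre line, 45 mm from the panel's middle towards chest -x, 20 mm from that edge; it moves with the panel. z: the panel's outward normal; x: from the mark to the panel's middle.
- cover2_mark (a point): centre of the dark flat finger mark (24 mm across) on the top of cover 2, a plywood panel 130 (chest x) by 92 (chest y) by 9 mm, all four alike. The mark is on the centre line, 45 mm from the panel's middle towards chest -x, 20 mm from that edge; it moves with the panel. z: the panel's outward normal; x: from the mark to the panel's middle.
- cover3_mark (a point): centre of the dark flat finger mark (24 mm across) on the top of cover 3, a plywood panel 130 (chest x) by 92 (chest y) by 9 mm, all four alike. The mark is on the centre line, 45 mm from the panel's middle towards chest -x, 20 mm from that edge; it moves with the panel. z: the panel's outward normal; x: from the mark to the panel's middle.
- cover4_mark (a point): centre of the dark flat finger mark (24 mm across) on the top of cover 4, a plywood panel 130 (chest x) by 92 (chest y) by 9 mm, all four alike. The mark is on the centre line, 45 mm from the panel's middle towards chest -x, 20 mm from that edge; it moves with the panel. z: the panel's outward normal; x: from the mark to the panel's middle.
- cover1 (a joint): tilt of cover 1, rad: 0 flush, grows as the marked end goes down and the other end rises, stop at 0.95 (edges 53 mm down and up). Level axle along chest y through the panel's middle. Only the one free cover turns: about 2 N at the mark, no spring, stays where left. Packed covers give at most about 0.04.
- cover2 (a joint): tilt of cover 2, rad: 0 flush, grows as the marked end goes down and the other end rises, stop at 0.95 (edges 53 mm down and up). Level axle along chest y through the panel's middle. Only the one free cover turns: about 2 N at the mark, no spring, stays where left. Packed covers give at most about 0.04.
- cover3 (a joint): tilt of cover 3, rad: 0 flush, grows as the marked end goes down and the other end rises, stop at 0.95 (edges 53 mm down and up). Level axle along chest y through the panel's middle. Only the one free cover turns: about 2 N at the mark, no spring, stays where left. Packed covers give at most about 0.04.
- cover4 (a joint): tilt of cover 4, rad: 0 flush, grows as the marked end goes down and the other end rises, stop at 0.95 (edges 53 mm down and up). Level axle along chest y through the panel's middle. Only the one free cover turns: about 2 N at the mark, no spring, stays where left. Packed covers give at most about 0.04.
- tape: loose roll of masking tape lying on the chest's end deck, 84 mm across, 24 mm high, 90 g; origin at the centre of its underside. Leave alone.
- tin: loose paint tin on the bench beyond the chest, 79 mm across, 90 mm high, about 400 g; origin at the centre of its underside. Leave alone.
- cup: loose paper cup on the bench beyond the chest, 68 mm across the rim, 75 mm high, about 60 g; origin at the centre of its underside. Leave alone.

How it is judged:
By the outcome, as a careful person would: the job done as asked, in the order asked, and still so for the second after the job is handed in, with the robot touching nothing.
It also fails if it takes over 42 s, if anything falls off the work surface, if the arm or the gripper's body presses on something with over 40 N, if the wrist force passes 120 N, or if a joint passes its speed limit or range.

## Working session

There is one attempt and no reset: what is moved stays moved. The work goes in short steps, each a Python script; the robot and the scene stay as the last script left them, time stands still between calls to the robot, and variables do not carry over. Pictures are saved under pics/ and viewed, at most 10 in all, crops included, and the job is handed in when it is done.

```bash
mkdir -p pics
python3 - <<'E'
from bench import arm, vision
import cv2,numpy as np
for n in("top","scene"):
    c=vision.camera(n); cv2.imwrite(f"pics/{n}0.png",cv2.resize(c["img"],(800,600),interpolation=cv2.INTER_CUBIC)); print(n,c["mtx"].round(1).tolist(),c["view"].round(3).tolist())
o=arm.observe();print(o["t"],o["ee_rot"],o["wrist_force"])
E
```

```text
top [[439.7, 0.0, 259.5], [0.0, 439.7, 185.5], [0.0, 0.0, 1.0]] [[-0.003, -1.0, -0.002, 39.699], [-0.982, 0.004, -0.19, 628.684], [0.19, 0.001, -0.982, 995.431], [0.0, 0.0, 0.0, 1.0]]
scene [[349.6, 0.0, 254.8], [0.0, 349.6, 196.8], [0.0, 0.0, 1.0]] [[-0.858, 0.513, 0.016, 500.297], [0.387, 0.667, -0.637, -222.719], [-0.338, -0.54, -0.77, 1107.412], [0.0, 0.0, 0.0, 1.0]]
0.1 [ 1.66609774e-01  9.86022590e-01 -7.64634012e-04 -2.23466745e-04] [-0.71598701  0.3407865   0.45150257]
```

View pics/top0.png

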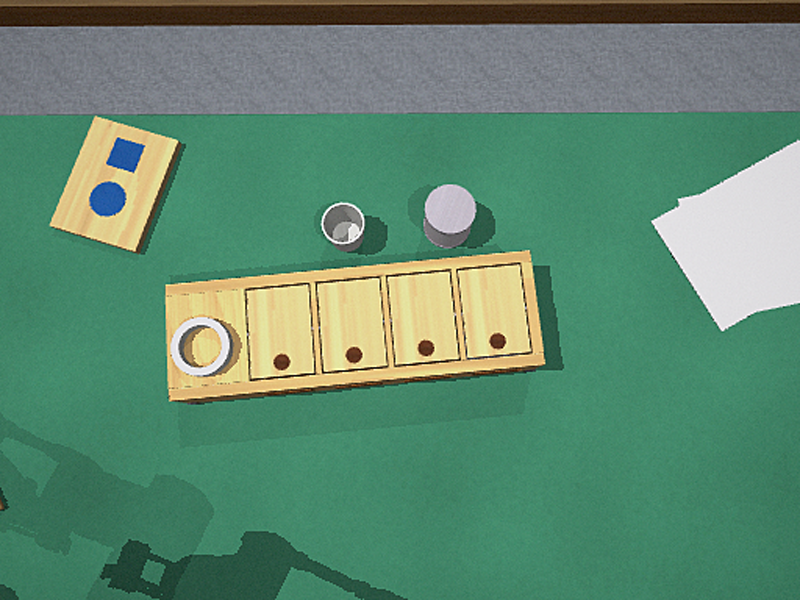

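View pics/scene0.png

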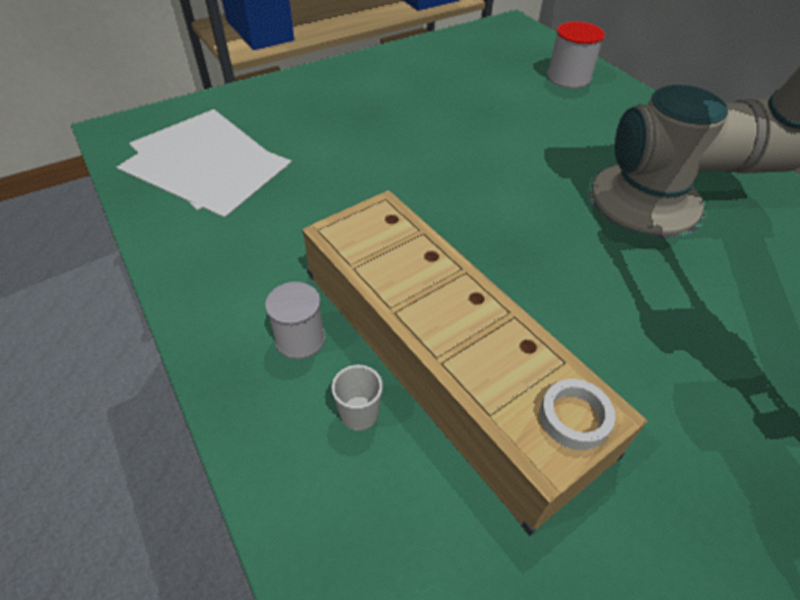

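The top picture shows marks 4 to 1 at (281,362), (353.5,355), (426,348) and (497.5,341.5) in the 800x600 view. The tape is on the left deck, and the cup and tin are beyond the chest.

```bash
cat > h.py <<'E'
import numpy as np
from scipy.spatial.transform import Rotation as R
from bench import arm, set_gripper, planner, vision
def ray(c,uv,z):
    V=c["view"]; d=V[:3,:3].T@np.linalg.solve(c["mtx"],[*uv,1]); o=-V[:3,:3].T@V[:3,3]
    return o+d*(z-o[2])/d[2]
K=dict(top=dict(mtx=np.array([[439.7,0,259.5],[0,439.7,185.5],[0,0,1]])))
E
python3 - <<'E'
from h import *
P={}
for n,px in dict(top=[(497.5,341.5),(426,348),(353.5,355),(281,362)],scene=[(391.5,219.5),(431.5,256.5),(476.5,298.5),(528,346.5)]).items():
    c=vision.camera(n); P[n]=np.array([ray(c,np.array(p)*.64,110)for p in px]); print(n,P[n].round(1).tolist())
m=(P["top"]+P["scene"])/2
ym=np.array([-156,-52,52,156])
cen=m.mean(0); ey=(ym@(m-cen)); L=np.linalg.norm(ey)/(ym@ym); ey/=np.linalg.norm(ey); ex=np.array([ey[1],-ey[0],0])
print("scale",L,"ex",ex,"res",(m-(cen+ym[:,None]*ey)).round(1).tolist())
org=cen+45*ex; org[2]=110
rot=R.from_matrix(np.c_[ex,-ey,[0,0,-1]]); 
cand=[(rot*R.from_euler('z',a)).as_quat() for a in(0,np.pi)]
for q in cand: print([ (None if (j:=planner.ik(cen+y*ey+[0,0,40],q)) is None else np.round(j,2).tolist()) for y in ym])
np.savez("chest.npz",org=org,ex=ex,ey=ey,q=np.array(cand)); print(org)
E
```

```text
top [[542.9, -94.9, 110.0], [533.9, 8.2, 110.0], [524.1, 112.5, 110.0], [514.4, 216.4, 110.0]]
scene [[543.4, -90.7, 110.0], [533.3, 12.8, 110.0], [523.6, 116.1, 110.0], [513.9, 219.3, 110.0]]
scale 1.0001540853015016 ex [0.99568739 0.09277186 0.        ] res [[-0.0, 0.1, 0.0], [0.0, -0.2, 0.0], [0.0, 0.0, 0.0], [-0.0, 0.1, 0.0]]
[[-0.3, 0.28, 1.65, -0.0, 1.22, 1.18], [-0.11, 0.25, 1.68, -0.0, 1.21, 1.37], [0.08, 0.26, 1.68, -0.0, 1.21, 1.56], [0.28, 0.29, 1.63, -0.0, 1.22, 1.75]]
[[-0.3, 0.28, 1.65, -0.0, 1.22, -1.96], [-0.11, 0.25, 1.68, -0.0, 1.21, -1.77], [0.08, 0.26, 1.68, -0.0, 1.21, -1.58], [0.28, 0.29, 1.63, -0.0, 1.22, -1.39]]
[573.49341588  66.63493272 110.        ]
```

```bash
cat > probe.py <<'E'
from h import *
D=np.load("chest.npz"); org,ex,ey,q=D["org"],D["ex"],D["ey"],D["q"][1]
Y={1:-156,2:-52,3:52,4:156}
pt=lambda k,x,z: org+Y[k]*ey+x*ex+np.array([0,0,z])
def probe(k):
    arm.move_pose(pt(k,-45,25),q)
    arm.servo_line(pt(k,-45,5),rate=100)
    f0=arm.observe()["wrist_force"][2]; zc=None
    for z in np.arange(3.,-9,-1):
        arm.servo_line(pt(k,-45,z),rate=20)
        o=arm.observe(); f=o["wrist_force"][2]-f0; za=o["tool_pos"][2]-110
        print(k,"cmd",z,"act",round(za,1),"f",round(f,1),"t",round(o["t"],1))
        if f>10: 
            arm.servo_line(pt(k,-45,25),rate=100); return False
    return True
E
python3 - <<'E'
from probe import *
set_gripper(0)
print(probe(4))
E
```

```text
4 cmd 3.0 act 3.4 f 0.5 t 3.9
4 cmd 2.0 act 2.1 f 0.9 t 4.2
4 cmd 1.0 act 1.0 f 0.6 t 4.4
4 cmd 0.0 act 0.0 f 1.1 t 4.7
4 cmd -1.0 act -0.1 f 5.0 t 4.9
4 cmd -2.0 act -0.2 f 10.8 t 5.2
False
```

Run:
```python
from probe import *
for k in(3,2,1):
    r=probe(k); print(k,r)
    if r: break
```

```text
3 cmd 3.0 act 3.3 f -0.1 t 6.7
3 cmd 2.0 act 2.1 f -0.1 t 6.9
3 cmd 1.0 act 1.0 f 0.2 t 7.2
3 cmd 0.0 act 0.0 f -0.8 t 7.4
3 cmd -1.0 act -0.1 f 5.3 t 7.7
3 cmd -2.0 act -0.2 f 9.5 t 7.9
3 cmd -3.0 act -0.2 f 15.7 t 8.2
3 False
2 cmd 3.0 act 3.3 f 0.1 t 9.7
2 cmd 2.0 act 2.1 f -0.9 t 10.0
2 cmd 1.0 act 0.9 f 1.1 t 10.2
2 cmd 0.0 act 0.0 f 0.8 t 10.5
2 cmd -1.0 act -0.1 f 5.1 t 10.7
2 cmd -2.0 act -0.2 f 10.6 t 11.0
2 False
1 cmd 3.0 act 3.4 f 0.9 t 12.5
1 cmd 2.0 act 2.1 f -0.1 t 12.7
1 cmd 1.0 act 0.9 f 0.7 t 13.0
1 cmd 0.0 act 0.0 f 1.0 t 13.2
1 cmd -1.0 act -0.9 f 1.6 t 13.5
1 cmd -2.0 act -2.0 f 2.0 t 13.7
1 cmd -3.0 act -3.1 f 2.3 t 14.0
1 cmd -4.0 act -4.1 f 1.9 t 14.2
1 cmd -5.0 act -5.1 f 1.7 t 14.5
1 cmd -6.0 act -6.1 f 1.2 t 14.7
1 cmd -7.0 act -7.1 f 1.3 t 15.0
1 cmd -8.0 act -8.0 f 1.7 t 15.2
1 True
```

Cover 1 is the hatch. I'll push it to the stop while watching the force.

Run:
```python
from probe import *
arm.servo_line(pt(1,-43,-20),rate=40); arm.servo_line(pt(1,-38,-34),rate=40)
for z in np.arange(-35.,-52,-1):
    arm.servo_line(pt(1,-38,z),rate=20); o=arm.observe(); w=o["wrist_force"]
    print(z,(o["tool_pos"]-pt(1,-38,0)).round(1),w.round(1),round(o["t"],1))
    if np.linalg.norm(w)>20: break
arm.hold(.3)
arm.servo_line(pt(1,-42,-30),rate=60); arm.servo_line(pt(1,-45,60),rate=120)
arm.move_pose(pt(1,-170,130),q)
import cv2
c=vision.camera("scene"); cv2.imwrite("pics/s1.png",cv2.resize(c["img"],(800,600),interpolation=cv2.INTER_CUBIC)); print(arm.observe()["t"])
```

```text
-35.0 [ -0.2   0.  -35.1] [-0.3 -0.   1.3] 16.5
-36.0 [ -0.   -0.  -35.9] [-0.8 -0.8  1.5] 16.7
-37.0 [  0.  -0. -37.] [-1.   0.3  2. ] 17.0
-38.0 [ -0.1  -0.1 -38.1] [-0.9 -0.3  1.9] 17.2
-39.0 [ -0.1  -0.1 -38.8] [-1.7 -1.1  4.7] 17.5
-40.0 [ -0.2  -0.1 -39.3] [-3.1  0.4  8. ] 17.7
-41.0 [ -0.2  -0.1 -39.7] [-2.8  0.  11.6] 18.0
-42.0 [ -0.2  -0.2 -40.1] [-4.8  0.1 14. ] 18.2
-43.0 [ -0.2  -0.2 -40.3] [-5.2  0.4 19. ] 18.5
-44.0 [ -0.1  -0.2 -40.5] [-7.1  1.3 24.2] 18.7
20.975
```

View pics/s1.png

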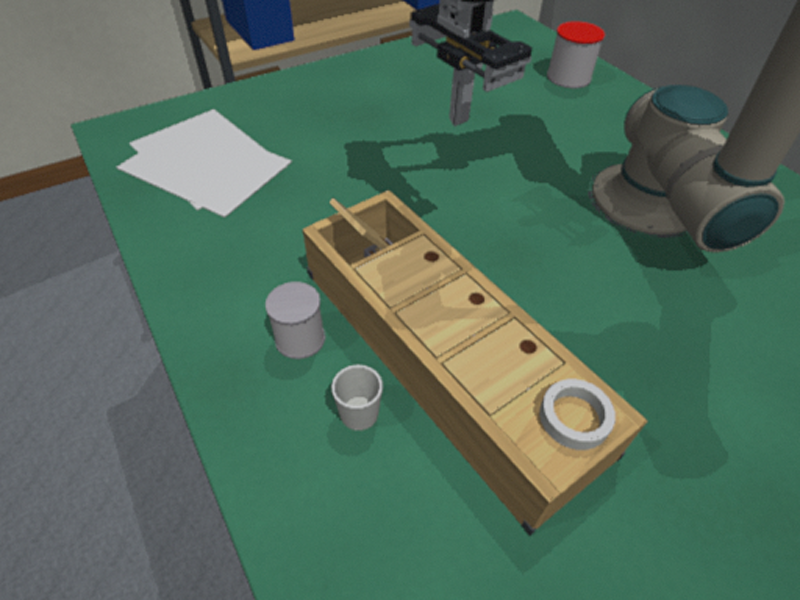

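The hatch stands tilted open (edge at about (335,205)-(370,235)). The stop was reached at the predicted depth of 38.5 mm. The tape, tin and cup haven't moved, and the arm is clear.

```bash
python3 -c "
from bench import arm
print(arm.finish_job())"
```

```text
the job is handed in; nothing more can be done
None
```

Cover 1 was the rocking hatch (covers 4, 3 and 2 were solid when pressed); I pushed it down to its stop, left it standing open, drew the arm clear without touching the tape, tin or cup, and handed the job in at about 21 s.

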